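Rock-test a clamped vacuum cover with a straightedge and float the bowed one's clamp

ROBOT

A 7-joint arm with a two-finger parallel gripper is mounted at the origin on the work surface. World frame = base frame: x ahead of the robot, y to its left, z up, the work surface at z = 0. Lengths are in m, angles in rad, forces in N, time in s.
With the tool pointing down it reaches from about 0.4 to 0.875 m from the base axis. Payload 6.5 kg.
Tool frame: the origin (TCP) lies between the finger pads; the fingertips stand 8 mm ahead of it and the grasp point (between the pads) lies 11 mm behind it (arm.tips_ahead is the distance from the TCP to the fingertips, in m); z points along the fingers, y is the line along which they close (so a half turn about z gives the same grasp; the last joint's range is limited). The gripper opens to 88 mm and grips with 3 to 60 N. Pads are 18 mm wide; open, the fingers measure 123 mm over their backs; the gripper's body (75 mm by 187 mm) begins 45 mm behind the grasp point.
Start: joints at [1.036, 0.536, -0.004, 1.538, 0.003, 1.067, -0.071], TCP at [0.294, -0.58, 0.247] pointing down, gripper open.
Joint ranges: [-2.7, 2.7], [-0.37, 2.16], [-1.27, 1.26], [0.24, 2.4], [-1.31, 4.45], [0.19, 1.91], [-2.76, 2.76]. Speed limits (rad/s): [2.39, 2.39, 3.14, 3.14, 3.14, 3.14, 3.14].

INTERFACE

Orientations are given as a unit quaternion [x, y, z, w].
In Python, from bench import telemetry, cams, ticket, arm gives the robot as it stands.
- The arm moves only by the shell command python3 -m pendant 'ROWS'. ROWS is JSON, one flat list of numbers, 5 for each row, row after row: the opening, from 0 (shut) to 1 (fully open), then the shift along the tool's x, y, z in cm, then the turn about the tool's z in rad. A call has exactly 10 rows; each row shifts and turns the commanded pose from where the row before left it, along the tool's axes as they then stand; what a row does not reach is not made up. A row lasts 1/8 s, in which the tool goes at most 62.5 mm and 10.7 degrees, less where a joint would pass 70% of its speed; a pose out of reach is approached as far as the arm can. A call is refused whole if a number of a shift passes 6.25 or a number of a turn 0.188, either way. A call with a gripper value outside its range is refused whole. The fingers move at their own pace and stop on an object; the grip force is fixed at half the most. Time passes only in rows, so rows that do not move let the fingers close, or fill a call up. It gives the time, the measured TCP pose, the force, the opening and the grip force at its end, in the units of the state.
- telemetry.sense(): the state, without advancing time (a new reading comes with each control period).
- cams.read_camera(name): name is "scene" or "top" or "wrist"; returns the picture (420x560x3 uint8, red, green, blue); there is no depth.
- cams.camera_model(name): a dict with "fovy" (degrees; the focal length in pixels is half the picture's height over the tangent of half this angle, whatever the lens; pixels are square), "cx", "cy" (the principal point, pixels), "k1" (the pictures are not rectified: a ray, as slopes to the right and down, at radius r is drawn at 1 + k1 r^2 times it, then the intrinsics apply), "R" (3x3) and "t" (3): a world point X has camera coordinates R X + t. Camera axes: x right, y down, z forward; pixel columns grow to the right and rows downward; lengths in m; the calibration is good to about 2 mm. A picture is of the moment at which its call begins: read the wrist's pose just before it. camera_model takes no time and is no camera call; for the wrist camera it gives the pose at the moment of the call.
- ticket.close_job(): hands the job in; it is judged then, once.
The state is a dict: "t": time; "joints": joint angles; "joint_velocities": joint speeds; "joint_torque": joint torques, N m; "position": TCP position; "tool_rot": TCP orientation; "ft_force": force on the tool from outside, world axes, zero at the start; "torque": the same for the moment, N m; "opening": opening from 0.0 (shut) to 1.0 (fully open); "grasp_force": force on a finger pad.
Only numpy, scipy, OpenCV 4.12 (cv2) and the standard library are available. Lean on these libraries where they do the work, as an engineer would, in place of code of your own. Each camera call takes 0.05 s, during which the arm holds its last target. There are 200 camera calls.

TASK

One of the two clamped round covers is bowed. Lay the straightedge across the middle of either cover and let go of it, then press down on its red end and after that on its bare end to find out whether it rocks there. Then push the clamp lever of the bowed cover, and only that one, past its stiff detent into the float notch; leave the straightedge lying across the cover and the other things on the bench undisturbed.

Things in the scene. Friction and masses are not known exactly. Their poses are not given: they have to be found in the camera images.
- straightedge: Steel straightedge: bar 160 long x 20 wide x 14 mm thick, lying flat, with a wooden block 44 x 22 x 34 mm tall on its middle (top 48 mm above the underside) to grip across its 22 mm. About 0.3 kg. Origin: centre of the underside; x along the bar to the red end, z up. It starts on a blue block 55 mm high (150 x 60 mm) between the stations.
- red_end (a point): Press point on the bar's top surface at the red-painted end, 65 mm from its middle (+x). Press with 4 to 15 N. On the bowed cover the bar pivots on the dome: the pressed end sinks 3 to 4 mm and the bar leans about 0.07 rad towards it; on the flat cover it stays level.
- bare_end (a point): Press point on the bar's top surface at the bare steel end, 65 mm from its middle (-x). Press with 4 to 15 N.
- station_left: Fixed left clamping station (+y side of the table): dark base 190 x 170 mm, grey pedestal and a bare round aluminium cover on top, held at the rim by three jaws. Origin at table level under the cover's centre, z up. On its -x side, facing the robot, a green valve block (50 x 90 x 42 mm, centre 128 mm from the origin) carries this station's own clamp lever.
- face_left (a point): Centre of the face of the left station's cover (160 mm across, 18 mm thick), 80 mm above the table. One of the two covers, either one, is bowed: from 8 mm off centre its face falls evenly to 5 mm lower at the rim. The other is flat. Both centres are equally high, so they look alike.
- lever_left (a joint): Clamp lever of the left station, rad: 0 to 0.12 at the start (clamped, leaning 0.4 rad to the station's +y side at 0); grows as the knob is pushed to the station's -y side (yellow mark); upright at 0.4. Light up to 0.15, then stiff (10 to 14 N near 0.3); past 0.55 it is drawn into the float notch and rests near 0.85 (stop 0.86). Let go before 0.45 it springs back.
- knob_left (a point): Centre of the orange ball knob (30 mm across, on a 10 mm stick) of the left station's lever, 133 to 140 mm above the table. The lever's hinge is level, along the station's x axis, 128 mm from the station's origin on its -x side, 50 mm above the table and 90 mm from the knob's centre.
- station_right: Fixed right clamping station (-y side of the table): dark base 190 x 170 mm, grey pedestal and a bare round aluminium cover on top, held at the rim by three jaws. Origin at table level under the cover's centre, z up. On its -x side, facing the robot, a green valve block (50 x 90 x 42 mm, centre 128 mm from the origin) carries this station's own clamp lever.
- face_right (a point): Centre of the face of the right station's cover (160 mm across, 18 mm thick), 80 mm above the table. One of the two covers, either one, is bowed: from 8 mm off centre its face falls evenly to 5 mm lower at the rim. The other is flat. Both centres are equally high, so they look alike.
- lever_right (a joint): Clamp lever of the right station, rad: 0 to 0.12 at the start (clamped, leaning 0.4 rad to the station's +y side at 0); grows as the knob is pushed to the station's -y side (yellow mark); upright at 0.4. Light up to 0.15, then stiff (10 to 14 N near 0.3); past 0.55 it is drawn into the float notch and rests near 0.85 (stop 0.86). Let go before 0.45 it springs back.
- knob_right (a point): Centre of the orange ball knob (30 mm across, on a 10 mm stick) of the right station's lever, 133 to 140 mm above the table. The lever's hinge is level, along the station's x axis, 128 mm from the station's origin on its -x side, 50 mm above the table and 90 mm from the knob's centre.
- wrench: Bystander, to be left alone: chrome combination wrench 160 mm long lying flat
- coldfinger: Bystander, to be left alone: turned copper cold-finger piece, 80 mm across, 115 mm tall; origin at its underside
- flange_ring: Bystander, to be left alone: bright steel flange ring, 110 mm across, 20 mm high; origin at its underside
- bolt_cup: Bystander, to be left alone: white plastic cup, 70 mm across, 60 mm tall; origin at its underside
- tape_roll: Bystander, to be left alone: red roll, 70 mm across, 30 mm high; origin at its underside
- solvent: Bystander, to be left alone: white bottle with blue cap, 60 mm across, 150 mm tall; origin at its underside
- driver: Bystander, to be left alone: screwdriver 180 mm long lying flat
There are look-alikes about, which are no part of the job. There is more than one size of the straightedge; the job needs the largest. What is shaped like the part that bears lever_left but purple is not meant.

How it is judged:
On the way, in this order (a step that is already met when the one before it is completed fails the run):
1. the straightedge lies across the middle of one of the covers, let go (((horizontal distance between straightedge and face_left below 0.02 m and z of straightedge in the frame of face_left between -0.007 and 0.007 m and angle between straightedge's own z axis and vertical below 0.12 rad) or (horizontal distance between straightedge and face_right below 0.02 m and z of straightedge in the frame of face_right between -0.007 and 0.007 m and angle between straightedge's own z axis and vertical below 0.12 rad)) and contact force between straightedge and the fingers below 0.1 N and linear speed of straightedge below 0.02 m/s), for 0.2 s.
2. its red end is pressed down onto the cover (((horizontal distance between straightedge and face_left below 0.03 m and z of straightedge in the frame of face_left between -0.007 and 0.007 m and angle between straightedge's own z axis and vertical below 0.12 rad) or (horizontal distance between straightedge and face_right below 0.03 m and z of straightedge in the frame of face_right between -0.007 and 0.007 m and angle between straightedge's own z axis and vertical below 0.12 rad)) and horizontal distance between the grasp point and red_end below 0.035 m and z of the grasp point in the frame of straightedge above 0.022 m and contact force between straightedge and the fingers above 3 N), for 0.2 s.
3. its bare end is pressed down onto the cover (((horizontal distance between straightedge and face_left below 0.03 m and z of straightedge in the frame of face_left between -0.007 and 0.007 m and angle between straightedge's own z axis and vertical below 0.12 rad) or (horizontal distance between straightedge and face_right below 0.03 m and z of straightedge in the frame of face_right between -0.007 and 0.007 m and angle between straightedge's own z axis and vertical below 0.12 rad)) and horizontal distance between the grasp point and bare_end below 0.035 m and z of the grasp point in the frame of straightedge above 0.022 m and contact force between straightedge and the fingers above 3 N), for 0.2 s.
4. the bowed cover's lever rests in the float notch, the other cover's lever does not (((contact force between station_left and anything else above 1.2 N and value of joint lever_left above 0.7 rad and value of joint lever_right below 0.3 rad) or (contact force between station_right and anything else above 1.2 N and value of joint lever_right above 0.7 rad and value of joint lever_left below 0.3 rad))), for 0.2 s.
At the end, for the whole second after the job is handed in: the bowed cover's lever rests in the float notch (above 0.7 rad), the other lever is below 0.3 rad, and the straightedge lies still, let go, flat on either cover, its middle within 40 mm of the cover's centre (20 mm when first laid, 30 mm while pressed) (((contact force between station_left and anything else above 1.2 N and value of joint lever_left above 0.7 rad and value of joint lever_right below 0.3 rad) or (contact force between station_right and anything else above 1.2 N and value of joint lever_right above 0.7 rad and value of joint lever_left below 0.3 rad)) and ((horizontal distance between straightedge and face_left below 0.04 m and z of straightedge in the frame of face_left between -0.007 and 0.007 m and angle between straightedge's own z axis and vertical below 0.12 rad) or (horizontal distance between straightedge and face_right below 0.04 m and z of straightedge in the frame of face_right between -0.007 and 0.007 m and angle between straightedge's own z axis and vertical below 0.12 rad)) and contact force between straightedge and the fingers below 0.1 N and linear speed of straightedge below 0.02 m/s); the robot touches nothing.
It fails at once if the sound cover's lever is pushed over its detent ((not (contact force between station_left and anything else above 1.2 N) and value of joint lever_left above 0.55 rad) or (not (contact force between station_right and anything else above 1.2 N) and value of joint lever_right above 0.55 rad)).
It fails at once if the straightedge is dropped to the bench (height (world z) of straightedge below 0.03 m).
It fails at once if a bystander is shifted by more than 40 mm or knocked over (distance of any of wrench, coldfinger, flange_ring, bolt_cup, tape_roll, solvent, driver from where it was at the start of the episode above 0.04 m or angle between any of coldfinger, solvent, bolt_cup's own z axis and vertical above 0.6 rad).
It also fails if it takes over 64 s, if anything falls off the work surface, if the arm or the gripper's body presses on something with over 40 N, if the wrist force passes 120 N, or if a joint passes its speed limit or range.

## Working session

There is one attempt and no reset: what is moved stays moved. The work goes in short steps, Python scripts to look and compute and a shell command to move; the robot and the scene stay as the last step left them, time stands still between calls to the robot, and variables do not carry over. Pictures are saved under pics/ and viewed, at most 10 in all, crops included, and the job is handed in when it is done.

```bash
ls; mkdir -p pics
python3 - <<'E'
from bench import telemetry,cams,arm
import cv2
s=telemetry.sense();print(s['t'],s['position'],s['tool_rot'],s['ft_force'],s['opening'])
for n in ['top','scene']:
    m=cams.camera_model(n);print(n,m)
    cv2.imwrite(f'pics/{n}0.png',cams.read_camera(n)[:,:,::-1])
E
```

```text
pics
0.0 [ 0.29340858 -0.57934688  0.24584387] [ 9.72643086e-01  2.32302992e-01 -2.68284668e-04 -8.21988688e-04] [-0.14923718 -0.08850209 -0.31349903] 1.0001818758983596
top {'fovy': 43.15587133363303, 'cx': 281.79677211143564, 'cy': 206.59919672748055, 'k1': -0.13510064427636564, 'R': array([[-0.01573154, -0.99971825, -0.0177749 ],
       [-0.99136865,  0.01790931, -0.12987474],
       [ 0.13015649,  0.01557835, -0.99137107]]), 't': array([0.01745023, 0.49585962, 1.36568359])}
scene {'fovy': 47.27115650100316, 'cx': 277.84489939951055, 'cy': 203.87295540542405, 'k1': -0.13498405565785615, 'R': array([[ 0.74503723,  0.66686787, -0.01437905],
       [ 0.55327297, -0.62988048, -0.54510514],
       [-0.37257018,  0.39816808, -0.83824438]]), 't': array([-0.39480464, -0.21206639,  1.5238744 ])}
```

View pics/top0.png

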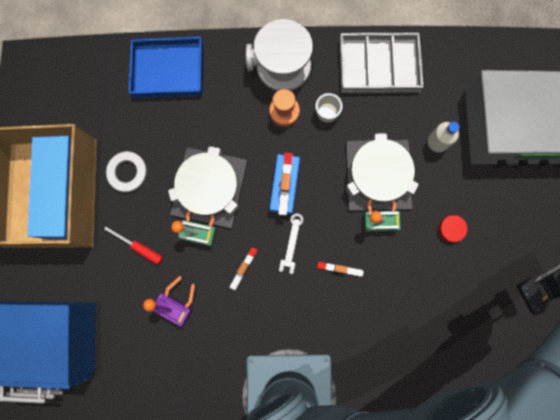

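View pics/scene0.png

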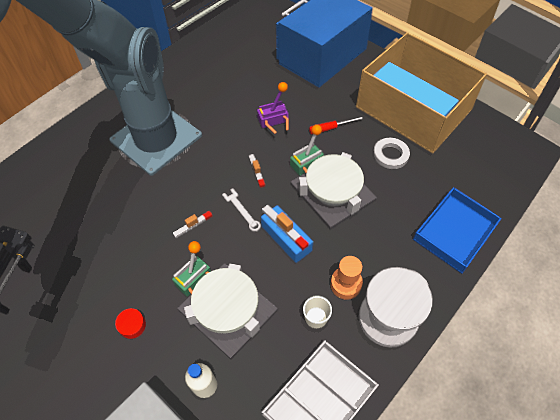

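The top view shows the large straightedge on the blue block at about (286,184), with its red end up (+x). The left cover is at (206,183) and the right cover at (382,170). The orange knobs are at (177,227) and (376,216), and the purple decoy is at (170,308).

```bash
cat > h.py <<'E'
import numpy as np,cv2
from scipy.spatial.transform import Rotation as Ro
from bench import telemetry,cams,arm
H=420
def K(m):
    f=H/2/np.tan(np.radians(m['fovy'])/2); return np.array([[f,0,m['cx']],[0,f,m['cy']],[0,0,1]])
def p2w(m,px,z):
    n=cv2.undistortPoints(np.array([[px]],float),K(m),np.array([m['k1'],0,0,0,0.]))[0,0]
    # k1 applied as 1+k1 r^2 of undistorted radius
    R=np.array(m['R']);t=np.array(m['t']);d=R.T@np.array([n[0],n[1],1]);c=-R.T@t
    return c+d*(z-c[2])/d[2]
def w2p(m,X):
    return cv2.projectPoints(np.array([X],float),cv2.Rodrigues(np.array(m['R']))[0],np.array(m['t']),K(m),np.array([m['k1'],0,0,0,0.]))[0][0,0]
def blobs(im,mask,amin=15):
    n,l,st,c=cv2.connectedComponentsWithStats(mask.astype(np.uint8));return [(st[i,4],c[i],st[i,:4]) for i in range(1,n) if st[i,4]>=amin]
def tool(d,s=None):
    "world vector -> tool axes (cm)"
    s=s or telemetry.sense(); return Ro.from_quat(s['tool_rot']).inv().apply(d)*100
E
python3 - <<'E'
from h import *
im=cv2.imread('pics/top0.png')[:,:,::-1];m=cams.camera_model('top')
hsv=cv2.cvtColor(im,cv2.COLOR_RGB2HSV);h,s,v=[hsv[:,:,i].astype(int) for i in range(3)]
np.set_printoptions(precision=4,suppress=True)
for nm,mk,z in [('orange',(h>6)&(h<14)&(s>190)&(v>180),.136),('red',((h<5)|(h>175))&(s>190)&(v>120),.069),('blue',(h>98)&(h<118)&(s>120)&(v>100),.055),('cover',(s<45)&(v>185),.08)]:
    for a,c,b in blobs(im,mk,25): print(nm,a,c,b,p2w(m,c,z))
cv2.imwrite('pics/c.png',cv2.resize(im[120:260,140:440][:,:,::-1],None,fx=2.6,fy=2.6,interpolation=cv2.INTER_CUBIC))
E
```

```text
orange 60 [375.0167 216.7333] [371 211  10  11] [ 0.4535 -0.219   0.136 ]
orange 71 [176.662  226.2676] [172 221  11  11] [0.4386 0.2655 0.136 ]
orange 72 [149.0417 304.4028] [144 299  11  11] [0.2495 0.3326 0.136 ]
red 40 [287.65 157.65] [286 153   5  10] [ 0.6192 -0.0087  0.069 ]
red 243 [454.2798 231.1893] [440 217  26  25] [ 0.4195 -0.4341  0.069 ]
red 291 [146.4502 252.433 ] [131 241  31  23] [0.3787 0.3585 0.069 ]
red 33 [252.697  251.4848] [250 249   7   7] [0.3776 0.0843 0.069 ]
red 33 [321.0606 265.1818] [318 263   7   6] [ 0.34   -0.0885  0.069 ]
blue 3671 [165.5938  66.6263] [128  36  74  58] [0.8857 0.3211 0.055 ]
blue 104 [453.5865 126.5673] [448 121  12  12] [ 0.7007 -0.4543  0.055 ]
blue 3705 [ 48.7611 186.6159] [ 29 136  41 102] [0.5589 0.637  0.055 ]
blue 452 [275.9226 183.8341] [269 154  14  58] [0.5532 0.0231 0.055 ]
blue 359 [293.4791 182.7019] [288 156  12  58] [ 0.5554 -0.0227  0.055 ]
blue 5759 [ 34.2007 345.4711] [  0 304  70  85] [0.1362 0.6664 0.055 ]
cover 933 [126.2036  17.2122] [100   0  53  32] [1.027  0.4313 0.08  ]
cover 40 [277.875   3.225] [274   0  
[... 1215 characters left out ...]
1.07   244.8675] [280 214  22  59] [ 0.3922 -0.0135  0.08  ]
cover 67 [197.0896 225.0746] [183 222  28   8] [0.4463 0.2249 0.08  ]
cover 52 [387.     226.4423] [374 225  25   4] [ 0.4343 -0.2576  0.08  ]
cover 35 [117.4571 235.1143] [106 228  25  16] [0.4235 0.4326 0.08  ]
cover 51 [196.9216 239.2941] [187 237  21   6] [0.41   0.2252 0.08  ]
cover 45 [247.9778 259.2889] [244 256   9   8] [0.3576 0.0956 0.08  ]
cover 44 [330.0455 266.6364] [326 264   9   6] [ 0.3358 -0.1103  0.08  ]
cover 89 [354.5843 271.5281] [347 268  16   8] [ 0.3223 -0.1716  0.08  ]
cover 80 [235.3875 281.6375] [230 275  11  14] [0.302  0.1278 0.08  ]
cover 120 [ 21.8333 397.5667] [  0 388  43  14] [0.0035 0.6891 0.08  ]
```

View pics/c.png

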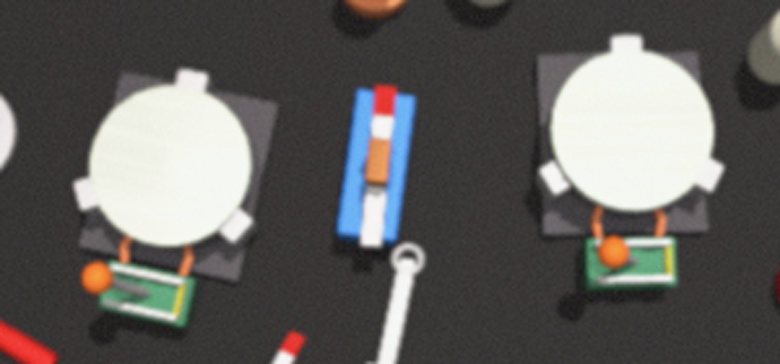

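The crop shows the bar's red end at crop (385,88) and its bare end at (371,243). The right cover is centred at (632,130), with jaws at about +x and ±120° from there, so the bar should go about 30° off x.

Run:
```python
from h import *
m=cams.camera_model('top');np.set_printoptions(precision=4,suppress=True)
P=lambda u,v,z:p2w(m,(140+(u+.5)/2.6-.5,120+(v+.5)/2.6-.5),z)
r=P(385,88,.069);b=P(371,243,.069);d=r-b
print('bar',r,b,(r+b)/2,np.linalg.norm(d),np.arctan2(d[1],d[0]))
print('block top',P(379,160,.103))
R=P(632,130,.08);L=P(170,165,.08);print(R,L)
for n,C,js in [('R',R,[(627,44),(555,178),(708,176)]),('L',L,[(191,81),(87,193),(237,224)])]:
    for j in js:
        w=P(*j,.08)-C;print(n,'jaw',np.linalg.norm(w),np.degrees(np.arctan2(w[1],w[0])))
for n,C,q in [('R',R,(631,262)),('L',L,(147,294))]:
    w=P(*q,.045)-C;print(n,'valve',np.linalg.norm(w[:2]),np.degrees(np.arctan2(w[1],w[0])))
c=(r+b)/2;s=telemetry.sense();p=s['position'];print('yaw',Ro.from_quat(s['tool_rot']).as_matrix()[:,0]);print(tool(np.array([c[0],c[1],.22])-p))
```

```text
bar [ 0.6302 -0.0092  0.069 ] [0.4743 0.0073 0.069 ] [ 0.5523 -0.001   0.069 ] 0.15670042078199656 -0.10539557193275523
block top [ 0.551  -0.0023  0.103 ]
[ 0.5809 -0.2529  0.08  ] [0.5542 0.2047 0.08  ]
R jaw 0.08764964429649957 0.6693127377933159
R jaw 0.0910757338136459 120.9197866807009
R jaw 0.08752465475178571 -122.75542846439366
L jaw 0.08716618838653799 -13.674970379463524
L jaw 0.08698049034511114 107.67558177345062
L jaw 0.08960110751466202 -132.1240621153909
R valve 0.12757802595403825 179.85106857258998
L valve 0.1278708645026845 167.08665345869045
yaw [ 0.8921  0.4518 -0.0001]
[ 49.2291 -39.9055   2.6488]
```

```bash
python3 -m pendant '[1,4,-3.2,0,0, 1,4.6,-3.7,0,0, 1,4.6,-3.7,0,0, 1,4.6,-3.7,0,0, 1,4.6,-3.7,0,0, 1,4.6,-3.7,0,0, 1,4.6,-3.7,0,0, 1,4.6,-3.7,0,0, 1,4.6,-3.7,0,0, 1,4.6,-3.7,0,0]'; python3 -m pendant '[1,3.8,-3.4,0,0, 1,0,0,0,0.18, 1,0,0,0,0.18, 1,0,0,0,0.18, 1,0,0,0,0.03, 1,0,0,0,0, 1,0,0,0,0, 1,0,0,0,0, 1,0,0,0,0, 1,0,0,0,0]'
python3 - <<'E'
from h import *
cv2.imwrite('pics/w1.png',cams.read_camera('wrist')[:,:,::-1])
s=telemetry.sense();print(s['t'],s['position'],Ro.from_quat(s['tool_rot']).as_matrix()[:,0])
E
```

```text
t: 1.35
position: [0.5341, -0.0474, 0.2466]
tool_rot: [0.973, 0.232, -0.0, 0.0]
ft_force: [1.1, -0.7, 0.7]
opening: 1.0
grasp_force: 0.0
t: 2.6
position: [0.5523, -0.0016, 0.2467]
tool_rot: [0.999, -0.05, -0.0, 0.0]
ft_force: [0.0, 0.5, 0.7]
opening: 0.997
grasp_force: 0.0
2.65 [ 0.55229667 -0.00166666  0.24670147] [ 9.94893726e-01 -1.00928054e-01 -3.09319278e-05]
```

View pics/w1.png

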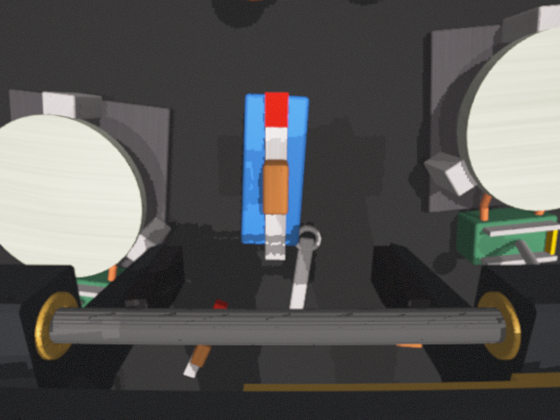

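Close up, the bar is aligned with the tool: red end at (277,93), bare end at (275,259).

Run:
```python
from h import *
m=cams.camera_model('wrist');np.set_printoptions(precision=4,suppress=True)
r=p2w(m,(277,93),.069);b=p2w(m,(275,259),.069);d=r-b
print(r,b,(r+b)/2,np.linalg.norm(d),np.arctan2(d[1],d[0]))
s=telemetry.sense();c=(r+b)/2
print(tool(np.array([c[0],c[1],.091])-s['position']), (m['cx'],m['cy']))
```

```text
[ 0.631  -0.0096  0.069 ] [0.4729 0.0085 0.069 ] [ 0.5519 -0.0006  0.069 ] 0.1591449242379381 -0.11416743123631931
[-0.0478 -0.1048 15.5701] (277.3120023870735, 202.26137699341828)
```

```bash
python3 -m pendant '[1,0,-0.1,4,0.01, 0.6,0,0,4,0, 0.6,0,0,4,0, 0.6,0,0,3,0, 0.6,0,0,1.2,0, 0.6,0,0,0,0, 0,0,0,0,0, 0,0,0,0,0, 0,0,0,0,0, 0,0,0,0,0]'; python3 -m pendant '[0,0,0,0,0, 0,0,0,0,0, 0,0,0,-1.5,0, 0,0,0,-2.5,0, 0,0,0,-2,0, 0,0,0,-2,0, 0,0,0,0,0, 0,0,0,0,0, 0,0,0,0,0, 0,0,0,0,0]'
```

```text
t: 3.9
position: [0.5528, -0.0005, 0.0853]
tool_rot: [0.998, -0.055, 0.0, -0.0]
ft_force: [-1.3, 0.6, 3.2]
opening: 0.246
grasp_force: 29.9
t: 5.15
position: [0.552, -0.0006, 0.164]
tool_rot: [0.998, -0.056, -0.001, 0.0]
ft_force: [-0.4, -0.4, -2.4]
opening: 0.246
grasp_force: 29.9
```

```bash
python3 -m pendant '[0,0.45,2,0,0, 0,0.9,3.8,0,0, 0,0.9,3.8,0,0, 0,0.9,3.8,0,0, 0,0.9,3.8,0,0, 0,0.9,3.8,0,0, 0,0.9,3.7,0,0, 0,0,0,0,0.14, 0,0,0,0,0.14, 0,0,0,0,0.13]'; python3 -m pendant '[0,0,0,1,0, 0,0,0,1,0, 0,0,0,0.7,0, 0,0,0,0,0, 0,0,0,0,0, 0,0,0,0,0, 0,0,0,0,0, 0,0,0,0,0, 0,0,0,0,0, 0,0,0,0,0]';  python3 - <<'E'
from h import *
cv2.imwrite('pics/w2.png',cams.read_camera('wrist')[:,:,::-1])
s=telemetry.sense();print(s['t'],s['position'],Ro.from_quat(s['tool_rot']).as_matrix()[:,0])
E
```

```text
t: 6.4
position: [0.5828, -0.2525, 0.164]
tool_rot: [0.966, -0.26, -0.001, -0.0]
ft_force: [0.5, -0.3, -3.1]
opening: 0.242
grasp_force: 29.9
t: 7.65
position: [0.5832, -0.2526, 0.1377]
tool_rot: [0.966, -0.258, -0.0, 0.0]
ft_force: [-0.7, 0.1, -3.1]
opening: 0.245
grasp_force: 29.9
7.7 [ 0.58313387 -0.25257443  0.13770572] [ 8.67253644e-01 -4.97866564e-01 -2.43928882e-05]
```

View pics/w2.png

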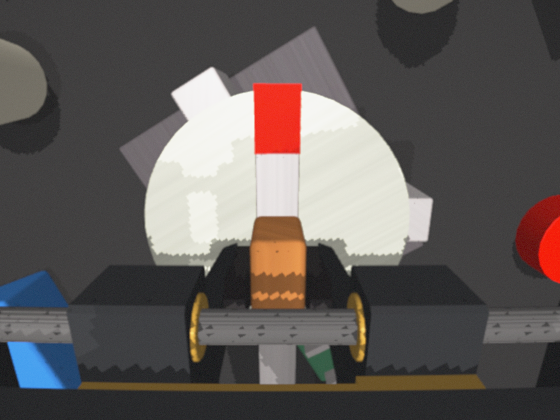

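The bar is laterally centred on the cover (bar at x=277, cover spanning 145–409) and clear of the jaws, so I'm lowering it.

```bash
python3 -m pendant '[0,0,0,1.2,0, 0,0,0,0.9,0, 0,0,0,0.4,0, 0,0,0,0.2,0, 0,0,0,0,0, 0,0,0,0,0, 0,0,0,0,0, 0,0,0,0,0, 0,0,0,0,0, 0,0,0,0,0]'
```

```text
t: 8.95
position: [0.5831, -0.2526, 0.1107]
tool_rot: [0.966, -0.258, -0.0, 0.0]
ft_force: [0.7, 0.4, -2.6]
opening: 0.243
grasp_force: 29.9
```

```bash
python3 -m pendant '[0,0,0,0.1,0, 0,0,0,0,0, 0,0,0,0,0, 0.5,0,0,0,0, 0.6,0,0,0,0, 0.6,0,0,0,0, 0.6,0,0,0,0, 0.6,0,0,0,0, 0.6,0,0,0,0, 0.6,0,0,0,0]'; python3 -m pendant '[0.6,0,0,-2,0, 0.6,0,0,-3,0, 0.3,0,0,-2,0, 0,2.2,0,0,0, 0,2.3,0,0,0, 0,2,0,0,0, 0,0,0,0,0, 0,0,0,0,0, 0,0,0,0,0, 0,0,0,0,0]'
python3 - <<'E'
from h import *
im=cams.read_camera('top');cv2.imwrite('pics/t1.png',cv2.resize(im[100:260,300:460][:,:,::-1],None,fx=3.5,fy=3.5,interpolation=cv2.INTER_CUBIC))
s=telemetry.sense();print(s['position'],Ro.from_quat(s['tool_rot']).as_matrix()[:,0])
cv2.imwrite('pics/w3.png',cams.read_camera('wrist')[:,:,::-1])
E
```

```text
t: 10.2
position: [0.5832, -0.2526, 0.1097]
tool_rot: [0.966, -0.258, 0.0, 0.0]
ft_force: [0.2, 0.5, 0.1]
opening: 0.6
grasp_force: 0.0
t: 11.45
position: [0.6392, -0.2847, 0.1799]
tool_rot: [0.966, -0.258, -0.0, -0.0]
ft_force: [-0.1, -0.4, 0.4]
opening: 0.005
grasp_force: 0.0
[ 0.63927524 -0.28477101  0.17989746] [ 8.67282375e-01 -4.97816510e-01 -6.24572278e-05]
```

View pics/w3.png

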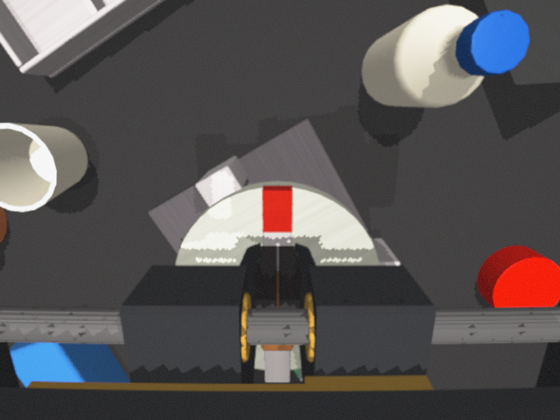

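```bash
python3 -m pendant '[0,0,0,2.5,0, 0,0,0,2.5,0, 0,0,0,1.5,0, 0,0,0,0.8,0, 0,0,0,0.3,0, 0,0,0,0,0, 0,0,0,0,0, 0,0,0,0.1,0, 0,0,0,0.1,0, 0,0,0,0,0]'
```

```text
t: 12.8
position: [0.6397, -0.285, 0.1026]
tool_rot: [0.966, -0.258, 0.0, 0.0]
ft_force: [-1.6, 1.5, 4.4]
opening: 0.01
grasp_force: 2.5
```

```bash
python3 -m pendant '[0,0,0,0.1,0, 0,0,0,0.05,0, 0,0,0,0,0, 0,0,0,0,0, 0,0,0,0,0, 0,0,0,0,0, 0,0,0,0,0, 0,0,0,0,0, 0,0,0,0,0, 0,0,0,0,0]'
python3 - <<'E'
from h import *
im=cams.read_camera('scene');cv2.imwrite('pics/s_red.png',im[:,:,::-1])
E
```

```text
t: 14.05
position: [0.6398, -0.285, 0.1025]
tool_rot: [0.966, -0.258, 0.0, -0.0]
ft_force: [-5.2, 2.8, 14.5]
opening: 0.008
grasp_force: 7.2
```

```bash
python3 -m pendant '[0,0,0,-3,0, 0,0,0,-3,0, 0,-3,0,0,0, 0,-4,0,0,0, 0,-4,0,0,0, 0,-2,0,0,0, 0,0,0,0,0, 0,0,0,2.5,0, 0,0,0,1.5,0, 0,0,0,0.8,0]'; python3 -m pendant '[0,0,0,0.6,0, 0,0,0,0.3,0, 0,0,0,0.1,0, 0,0,0,0,0, 0,0,0,0.1,0, 0,0,0,0,0, 0,0,0,0.05,0, 0,0,0,0,0, 0,0,0,0,0, 0,0,0,0,0]'
python3 - <<'E'
from h import *
im=cams.read_camera('scene');cv2.imwrite('pics/s_bare.png',im[:,:,::-1])
a=cv2.imread('pics/s_red.png');m=cams.camera_model('scene')
c=lambda i:cv2.resize(i[260:340,170:280],(0,0),fx=3.6,fy=3.6,interpolation=cv2.INTER_CUBIC)
cv2.imwrite('pics/s_cmp.png',np.hstack([c(a),c(im[:,:,::-1])]))
E
```

```text
t: 15.35
position: [0.5269, -0.2204, 0.1112]
tool_rot: [0.966, -0.258, -0.0, 0.0]
ft_force: [0.2, 0.0, -0.2]
opening: 0.003
grasp_force: 0.0
t: 16.6
position: [0.5271, -0.2203, 0.1025]
tool_rot: [0.966, -0.258, 0.0, 0.0]
ft_force: [-3.4, 1.8, 16.1]
opening: 0.003
grasp_force: 7.6
```

View pics/s_cmp.png

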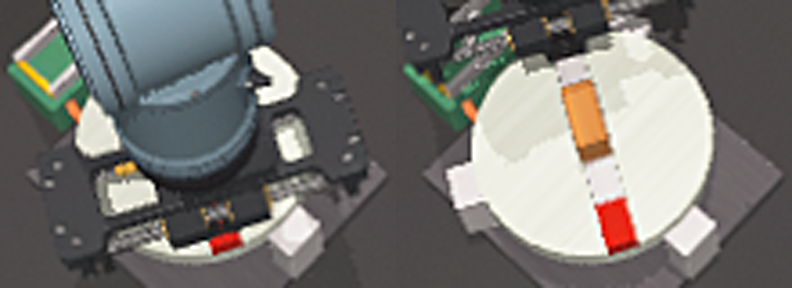

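Both ends bottom out hard at the same height (TCP 0.1025 m), which is the flat-cover value, so the bar doesn't rock. The right cover is flat and the **left** one is bowed, so I'm going to the left lever.

```bash
python3 -m pendant '[0,0,0,-3,0, 0,0,0,-3,0, 0,0,0,-3,0, 0,-2.4,-3.1,0,0, 0,-3.4,-4.3,0,0, 0,-3.4,-4.3,0,0, 0,-3.4,-4.3,0,0, 0,-3.4,-4.3,0,0, 0,-3.4,-4.3,0,0, 0,-3.4,-4.3,0,0]'; python3 -m pendant '[0,-3.4,-4.3,0,0, 0,-3.4,-4.3,0,0, 0,-3.4,-4.3,0,0, 0,-0.6,-1,0,0, 0,0,0,0,-0.15, 0,0,0,0,-0.15, 0,0,0,0,0, 0,0,0,0,0, 0,0,0,0,0, 0,0,0,0,0]'
python3 - <<'E'
from h import *
np.set_printoptions(precision=3,suppress=True)
s=telemetry.sense();p=s['position'];print(s['t'],p,Ro.from_quat(s['tool_rot']).as_matrix()[:,0],tool(np.array([.4486,.3178,.126])-p))
im=cams.read_camera('wrist')
cv2.imwrite('pics/w4.png',im[:,:,::-1])
im=cams.read_camera('top')
m=cams.camera_model('top');hsv=cv2.cvtColor(im,cv2.COLOR_RGB2HSV);h,s,v=[hsv[:,:,i].astype(int) for i in range(3)]
for a,c,b in blobs(im,(h>6)&(h<14)&(s>190)&(v>180),25): print(a,c,p2w(m,c,.136))
E
```

```text
t: 17.9
position: [0.4727, 0.1456, 0.1911]
tool_rot: [0.966, -0.258, 0.0, -0.0]
ft_force: [0.1, 0.3, 0.9]
opening: 0.006
grasp_force: 0.0
t: 19.15
position: [0.4496, 0.312, 0.1905]
tool_rot: [0.994, -0.111, -0.0, 0.0]
ft_force: [0.3, 0.8, 1.0]
opening: 0.008
grasp_force: 0.0
19.15 [0.45  0.312 0.19 ] [ 0.975 -0.221 -0.001] [-0.22  -0.547  6.445]
61 [375.18 216.59] [ 0.454 -0.219  0.136]
```

View pics/w4.png

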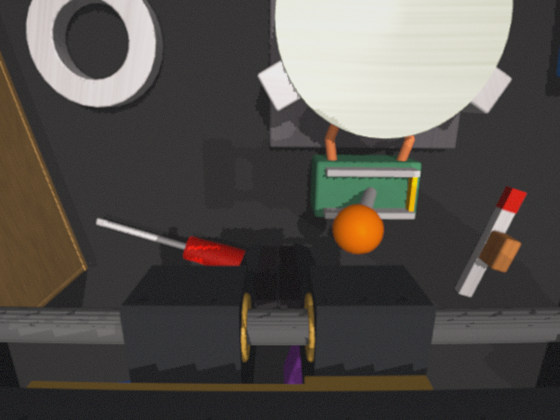

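The wrist view shows the left knob at (357,229), leaning to the station's +y side; the yellow mark is on the other side.

```bash
python3 - <<'E'
from h import *
m=cams.camera_model('wrist');k=p2w(m,(357,229),.134);print(k);print(tool(k-telemetry.sense()['position']))
E
python3 -m pendant '[0,-0.2,-0.5,1,0, 0,0,0,2,0, 0,0,0,2,0, 0,0,0,1.4,0, 0,0,0,0,0, 0,0,0,0,0, 0,0,0,0,0, 0,0,0,0,0, 0,0,0,0,0, 0,0,0,0,0]'
```

```text
[0.43689748 0.2653032  0.134     ]
[-0.20309272  4.83101345  5.64468927]
t: 20.5
position: [0.4487, 0.3173, 0.1265]
tool_rot: [0.994, -0.111, -0.0, 0.0]
ft_force: [0.7, 0.7, -0.4]
opening: 0.005
grasp_force: 0.0
```

```bash
python3 -m pendant '[0,0,1.2,0,0, 0,0,0.8,0,0, 0,0,0.8,0,0, 0,0,0.8,0,0, 0,0,0.7,0,0, 0,0,0.7,0,0, 0,0,0.7,0,0, 0,0,0,0,0, 0,0,0,0,0, 0,0,0,0,0]'
```

```text
t: 21.75
position: [0.4392, 0.2726, 0.131]
tool_rot: [0.994, -0.108, 0.004, -0.009]
ft_force: [-2.0, 21.9, 18.6]
opening: 0.005
grasp_force: 11.3
```

```bash
python3 -m pendant '[0,0,0.4,0.1,0, 0,0,0.4,0.1,0, 0,0,0.3,0.1,0, 0,0,0,0,0, 0,0,0,0,0, 0,0,0,0,0, 0,0,0,0,0, 0,0,0,0,0, 0,0,0,0,0, 0,0,0,0,0]'
python3 - <<'E'
from h import *
cv2.imwrite('pics/w5.png',cams.read_camera('wrist')[:,:,::-1])
im=cams.read_camera('scene');cv2.imwrite('pics/s5.png',im[:,:,::-1])
a=cv2.resize(im[100:220,250:380],(0,0),fx=4,fy=4,interpolation=cv2.INTER_CUBIC);cv2.imwrite('pics/s5c.png',a[:,:,::-1])
E
```

```text
t: 23.0
position: [0.4335, 0.2505, 0.1232]
tool_rot: [0.994, -0.111, -0.001, 0.001]
ft_force: [1.5, 1.2, 0.5]
opening: 0.004
grasp_force: 1.0
```

View pics/s5c.png

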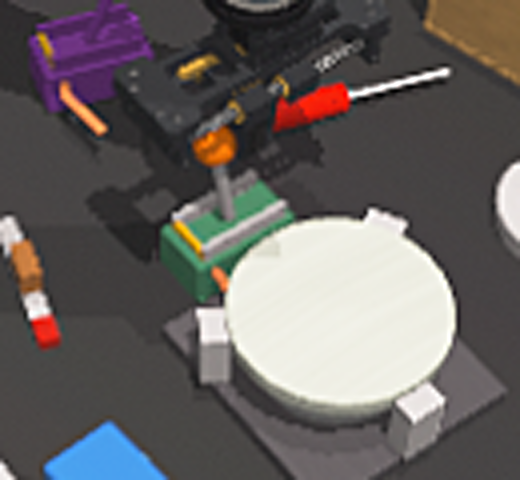

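The lever is over its peak, leaning slightly to the yellow side, and the force has dropped. I'll push on into the notch.

```bash
python3 -m pendant '[0,0,0.5,0,0, 0,0,0.5,0,0, 0,0,0.5,0,0, 0,0,0.4,0,0, 0,0,0,0,0, 0,0,0,0,0, 0,0,-1,0,0, 0,0,-3,0,0, 0,0,-3,0,0, 0,0,0,0,0]'; python3 -m pendant '[0,0,0,-4,0, 0,0,0,-5,0, 0,0,0,-5,0, 0,0,-5,0,0, 0,0,-5,0,0, 0,0,0,0,0, 0,0,0,0,0, 0,0,0,0,0, 0,0,0,0,0, 0,0,0,0,0]'
python3 - <<'E'
from h import *
im=cams.read_camera('top')
m=cams.camera_model('top');hsv=cv2.cvtColor(im,cv2.COLOR_RGB2HSV);h,s,v=[hsv[:,:,i].astype(int) for i in range(3)]
for a,c,b in blobs(im,(h>6)&(h<14)&(s>190)&(v>180),15): print(a,c,p2w(m,c,.131))
a=cams.read_camera('scene')
cv2.imwrite('pics/end.png',a[:,:,::-1])
E
```

```text
t: 24.35
position: [0.445, 0.3043, 0.1235]
tool_rot: [0.994, -0.109, -0.0, -0.001]
ft_force: [0.2, -0.8, 0.3]
opening: 0.007
grasp_force: 0.0
t: 25.6
position: [0.4672, 0.3978, 0.2636]
tool_rot: [0.994, -0.111, -0.0, 0.0]
ft_force: [0.2, -0.6, -0.1]
opening: 0.005
grasp_force: 0.0
61 [375.06557377 216.62295082] [ 0.45434465 -0.21991087  0.131     ]
57 [204.49122807 233.42105263] [0.42045715 0.19750503 0.131     ]
```

View pics/end.png

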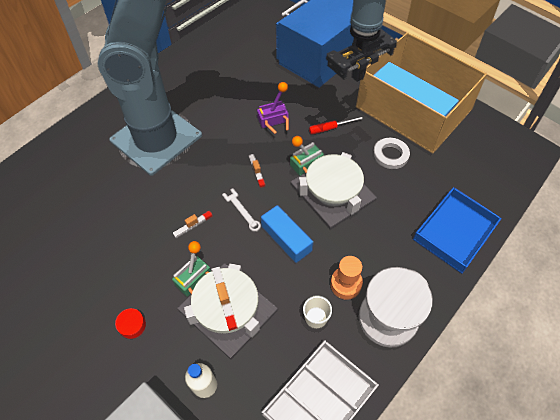

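The left knob has moved to the float side at (297,141), about 0.82 rad. The right lever hasn't moved, and the bar still lies across the right cover.

```bash
python3 -c "
from bench import ticket;print(ticket.close_job())"
```

```text
the job is handed in; nothing more can be done
None
```

The straightedge did not rock on the right cover, so I took the left cover as the bowed one, pushed its lever into the float notch (about 0.82 rad), and handed the job in at about 26 s with the bar still lying on the right cover; no verdict was returned.

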